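# Start up the coffee roaster from its control box

### The arm

A 6-joint arm with a two-finger parallel gripper is mounted at the origin on the work surface. World frame = base frame: x ahead of the robot, y to its left, z up, the work surface at z = 0. Lengths are in mm, angles in rad, forces in N, time in s.
With the tool pointing down it reaches from about 225 to 725 mm from the base axis. Payload 3.1 kg.
Tool frame: the origin (TCP) lies at the very end of the fingers, on their centre line; the grasp point (between the pads) lies env.grip_point_offset behind it (env.grip_point_offset is the distance from the TCP to the grasp point, in mm); z points along the fingers, y is the direction in which the jaws open and shut (so a half turn about z gives the same grasp; the last joint's range is limited). The gripper opens to 85 mm and grips with 20 to 120 N. Pads are 22 mm wide; open, the fingers measure 114 mm over their backs; the gripper's body (76 mm by 85 mm) begins 54 mm behind the grasp point. The pads swing forward as they close: fully open they stand 13 mm farther back than shut.
Start: joints at [-1.336, 0.048, 0.099, 1.622, 0, 1.443], TCP at [186.304, -490.824, 231.312] pointing down, gripper open.
Joint ranges: [-2.91, 2.91], [-0.99, 1.94], [-1.21, 1.42], [-2.12, 2.29], [-1.49, 1.47], [-3.14, 3.14]. Speed limits (rad/s): [2.79, 2.79, 3.14, 3.14, 3.14, 3.14].

### API

Orientations are given as a unit quaternion [w, x, y, z].
In Python, from cell import env, vision gives the robot as it stands.
- The arm moves only by the tool step_arm, never from a script. Its argument "rows" is one flat list of numbers, 6 for each row, row after row: the shift along the tool's x, y, z in m, then the turn, a rotation vector about the tool's x, y, z in rad. A call has 1 to 10 rows; each row is the pose to reach, as a shift and turn from the pose commanded when the call began, along the tool's axes at that moment; what a row does not reach only later rows make up. A row lasts 1/10 s, in which the tool goes at most 50 mm and 8.59 degrees, less where a joint would pass 70% of its speed; a pose out of reach is approached as far as the arm can. A call with a gripper value outside its range is refused whole. "jaw" is the opening in per cent of the stroke, from 0 (shut) to 100 (fully open), set as the call begins (left out, the last holds). The fingers move at their own pace and stop on an object; "squeeze" is the grip in N (left out, the last holds). Time passes only in rows, so rows that repeat a pose let the fingers close. It gives the time, the measured TCP pose, the force and the opening at its end, in the units of the state.
- env.sense(): the state, without advancing time (a new reading comes with each control period).
- vision.snapshot(name): name is "side" or "top"; returns a dict with "frame" (420x560x3 uint8, red, green, blue), "fx", "fy", "cx", "cy" (pixels), "position" and "attitude" of the camera in the world. Camera axes: x right, y down, z forward; pixel columns grow to the right and rows downward; lengths in mm; the calibration is good to about 2 mm. A picture is of the moment at which its call begins. There is no depth.
- env.finish_job(): hands the job in, once; it reports no verdict.
The state is a dict: "time": time; "q": joint angles; "joint_vel": joint speeds; "tau": joint torques, N m; "position": TCP position; "eef_rot": TCP orientation; "contact_force": force on the tool from outside, world axes, zero at the start; "wrist_torque": the same for the moment, N m; "width": finger opening in mm.
Only numpy, scipy, OpenCV 4.12 (cv2) and the standard library are available. Lean on these libraries where they do the work, as an engineer would, in place of code of your own. Each camera call takes 0.05 s, during which the arm holds its last target.

### The job

Start the coffee roaster: on the black control box press the blue button (fan), then the yellow (igniter), then the green (drum), each fully down and one at a time, letting each spring back up before pressing the next. Do not press the red mushroom emergency stop, and leave all the buttons up and untouched at the end.

Things in the scene. Friction and masses are not known exactly. Their poses are not given: they have to be found in the camera images.
- blue_top (a point): centre of the top of the blue round button (fan): flat blue cap 36 mm across, 12 mm proud of an aluminium collar 52 mm across. Moves straight down 8 mm on a spring (1.5 N to start, 5 N fully down), makes contact from 5 mm, springs back when let go. Unpressed top 79 mm above the bench; z up. A wrong press is put right by starting again from blue.
- yellow_top (a point): centre of the top of the yellow round button (igniter): flat yellow cap 36 mm across, 12 mm proud of an aluminium collar 52 mm across. Moves straight down 8 mm on a spring (1.5 N to start, 5 N fully down), makes contact from 5 mm, springs back when let go. Unpressed top 79 mm above the bench; z up. It is on a fixed black box, 200 x 300 mm, top 55 mm above the bench, turned up to 30 degrees.
- green_top (a point): centre of the top of the green round button (drum): flat green cap 36 mm across, 12 mm proud of an aluminium collar 52 mm across. Moves straight down 8 mm on a spring (1.5 N to start, 5 N fully down), makes contact from 5 mm, springs back when let go. Unpressed top 79 mm above the bench; z up. The 4 buttons form a square, 84 mm between centres; which is in which corner varies.
- stop_top (a point): centre of the top of the red mushroom emergency stop: a red head 42 mm across, 18 mm tall, on a short metal neck over a yellow disc 52 mm across. Unpressed top 95 mm above the bench, 16 mm higher than the other buttons; z up. Moves down up to 6 mm on a spring (2.4 N to start). Not to be pressed.

How it is judged:
By the outcome, as a careful person would: the job done as asked, in the order asked, and still so for the second after the job is handed in, with the robot touching nothing.
It also fails if it takes over 35 s, if anything falls off the work surface, if the arm or the gripper's body presses on something with over 40 N, if the wrist force passes 120 N, or if a joint passes its speed limit or range.

## Working session

There is one attempt and no reset: what is moved stays moved. The work goes in short steps, Python scripts to look and compute and a tool call to move; the robot and the scene stay as the last step left them, time stands still between calls to the robot, and variables do not carry over. Pictures are saved under pics/ and viewed, and the job is handed in when it is done.

Besides the shell and the picture viewer there is one more tool, called after "Call:" as name(argument=value, ...) on one line, values as JSON. step_arm: Moves the arm, as the interface text tells. Its arguments: {"type":"object","properties":{"rows":{"type":"array","items":{"type":"number"}},"jaw":{"type":"number"},"squeeze":{"type":"number"}},"required":["rows"]}

```bash
mkdir -p pics; ls; python3 - <<'E'
from cell import env, vision
import cv2
for n in("top","side"):
    s=vision.snapshot(n); cv2.imwrite(f"pics/{n}0.png",s["frame"][:,:,::-1]); print(n,{k:s[k] for k in s if k!="frame"})
print(env.sense(), env.grip_point_offset)
E
```

```text
pics
top {'fx': 408.152084752378, 'fy': 408.152084752378, 'cx': 282.58501429757735, 'cy': 213.02453782884027, 'position': array([505.44672223,  81.85574007, 786.34402982]), 'attitude': array([-0.03096937,  0.71520956, -0.69648616,  0.04922612])}
side {'fx': 387.3155139556435, 'fy': 387.3155139556435, 'cx': 280.5462794958576, 'cy': 205.70484286537544, 'position': array([243.75307581, 416.12925997, 604.87417888]), 'attitude': array([ 0.13764584, -0.32140161,  0.87149525, -0.34387593])}
{'time': 0.1, 'q': array([-1.33581323e+00,  4.87090784e-02,  9.77376517e-02,  1.62196318e+00,
        1.75667244e-05,  1.44300489e+00]), 'joint_vel': array([ 7.43896147e-05, -1.70009190e-03,  3.82014851e-03, -1.67478516e-03,
        9.89710746e-04, -1.79629675e-03]), 'tau': array([ 2.66957548e-03, -3.39851010e+01,  3.20936072e+01,  1.57957175e-02,
       -1.37475067e-04, -1.30124255e-05]), 'position': array([ 186.17730119, -490.30185749,  230.20888182]), 'eef_rot': array([-1.06807333e-03,  9.83593823e-01,  1.80394145e-01, -4.85031626e-05]), 'contact_force': array([ 0.35087913,  0.37927312, -0.07617583]), 'wrist_torque': array([-0.00747567,  0.00868193, -0.00871682]), 'width': 85.58692213133422} 18.700000000000003
```

View pics/top0.png

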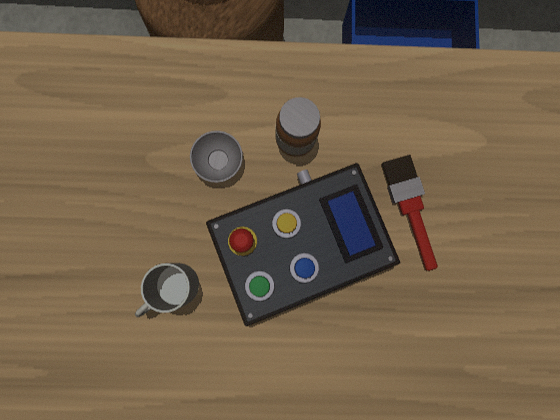

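View pics/side0.png

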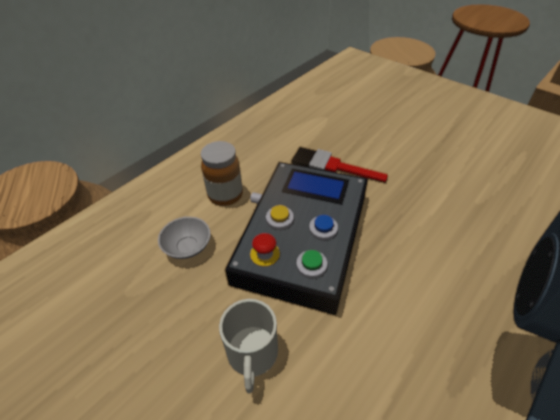

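The top view shows the box with stop near (242,241), yellow (287,223), blue (304,268) and green (259,286). The side view agrees, and the arm is at the far right. Next I measure the caps in both views.

```bash
cat > h.py <<'E'
import numpy as np,cv2
from scipy.spatial.transform import Rotation as R
def rot(q): return R.from_quat(np.roll(q,-1))
def ray(s,uv,z):
    d=rot(s["attitude"]).apply([(uv[0]-s["cx"])/s["fx"],(uv[1]-s["cy"])/s["fy"],1]); p=s["position"]
    return p+d*(z-p[2])/d[2]
H={"blue":(105,125),"yellow":(22,32),"green":(50,85),"red":(0,8)}
A={"top":(285,250),"side":(295,240)}
def find(s,name):
    hsv=cv2.cvtColor(s["frame"],cv2.COLOR_RGB2HSV); out={}
    for c,(a,b) in H.items():
        m=cv2.inRange(hsv,(a,150,60),(b,255,255))
        n,l,st,ce=cv2.connectedComponentsWithStats(m)
        out[c]=[(st[i,4],ce[i].round(1).tolist(),st[i,:4].tolist()) for i in range(1,n) if st[i,4]>60 and np.hypot(*(ce[i]-A[name]))<75]
    return out
E
python3 - <<'E'
from h import *
from cell import vision,env
for n in("top","side"):
    s=vision.snapshot(n)
    for c,l in find(s,n).items():
        for a in l: print(n,c,a,ray(s,a[1],95 if c=="red" else 79).round(1))
E
```

```text
top blue (np.int32(1560), [351.1, 223.3], [328, 192, 47, 63]) [571.6 -55.6  79. ]
top blue (np.int32(307), [304.4, 267.6], [295, 258, 20, 20]) [492.9  24.7  79. ]
top yellow (np.int32(283), [286.5, 222.5], [277, 213, 20, 20]) [569.9  57.3  79. ]
top yellow (np.int32(97), [250.3, 239.8], [237, 227, 20, 29]) [538.2 119.2  79. ]
top red (np.int32(413), [240.8, 240.1], [229, 229, 24, 23]) [536.5 134.3  95. ]
side blue (np.int32(896), [317.3, 184.8], [291, 173, 53, 26]) [559.5 -43.3  79. ]
side blue (np.int32(225), [323.7, 222.8], [315, 215, 18, 16]) [490.9  28.2  79. ]
side yellow (np.int32(218), [279.1, 212.6], [271, 205, 17, 16]) [568.4  60.8  79. ]
side yellow (np.int32(258), [264.4, 258.0], [250, 247, 30, 19]) [520.  153.5  79. ]
side green (np.int32(259), [311.7, 259.4], [303, 251, 18, 18]) [458.4 105.2  79. ]
side red (np.int32(374), [263.8, 242.9], [252, 233, 24, 21]) [533.2 139.5  95. ]
```

```bash
cat >> h.py <<'E'
T={"blue":(492,26.5),"yellow":(569.2,59),"green":(459,104.2)}
def go(name,z):
    from cell import env
    s=env.sense(); r=rot(s["eef_rot"]); p=s["position"]
    print("t",round(s["time"],2),"pos",p.round(1),"F",s["contact_force"].round(2),"w",round(s["width"],1),"q",s["q"].round(2))
    print("axes",r.as_matrix().round(3).tolist()); d=np.array([*T[name],z])-p
    print(name,"tool shift mm",r.inv().apply(d).round(1))
E
python3 - <<'E'
from h import *
go("blue",150)
from cell import vision
s=vision.snapshot("top")
print(cv2.cvtColor(s["frame"],cv2.COLOR_RGB2HSV)[286,259]); 
H["green"]=(50,90); print(find(s,"top")["green"],ray(s,(259.5,286),79))
E
```

```text
t 0.2 pos [ 186.2 -490.4  230.5] F [-0.09  0.14  0.18] w 85.5 q [-1.34  0.05  0.1   1.62 -0.    1.44]
axes [[0.935, 0.355, -0.0], [0.355, -0.935, 0.002], [0.0, -0.002, -1.0]]
blue tool shift mm [ 469.3 -374.7   81.2]
[ 66 127 114]
[] [459.83969311 100.85519738  79.        ]
```

Call:
step_arm(rows=[0.03, -0.024, 0, 0, 0, -0.14, 0.06, -0.048, 0, 0, 0, -0.28, 0.095, -0.076, 0, 0, 0, -0.42, 0.13, -0.104, 0, 0, 0, -0.56, 0.165, -0.132, 0, 0, 0, -0.7, 0.2, -0.16, 0, 0, 0, -0.84, 0.235, -0.188, 0, 0, 0, -0.98, 0.27, -0.216, 0, 0, 0, -1.12, 0.305, -0.244, 0, 0, 0, -1.26, 0.335, -0.268, 0, 0, 0, -1.4], jaw=0, squeeze=20)

```text
time: 1.25
position: [405.1, -119.3, 231.4]
eef_rot: [0.0, 0.634, 0.774, 0.0]
contact_force: [0.2, -0.1, -0.2]
width: 0.1
```

```bash
python3 -c "
from h import *
go('blue',130)"
```

```text
t 1.25 pos [ 405.1 -119.3  231.4] F [ 0.17 -0.1  -0.24] w 0.1 q [-0.45 -0.22 -0.15  1.64  0.    0.93]
axes [[-0.197, 0.98, 0.001], [0.98, 0.197, -0.0], [-0.0, 0.001, -1.0]]
blue tool shift mm [125.8 113.9 101.5]
```

Call:
step_arm(rows=[0.03, 0.027, 0.01, 0, 0, -0.08, 0.06, 0.055, 0.03, 0, 0, -0.17, 0.09, 0.082, 0.05, 0, 0, -0.17, 0.115, 0.104, 0.075, 0, 0, -0.17, 0.126, 0.114, 0.1, 0, 0, -0.17, 0.126, 0.114, 0.1, 0, 0, -0.17, 0.126, 0.114, 0.1, 0, 0, -0.17])

```text
time: 1.95
position: [491.5, 24.1, 130.8]
eef_rot: [-0.001, 0.568, 0.823, -0.001]
contact_force: [-0.4, 0.5, -0.5]
width: -0.3
```

```bash
python3 -c "
from h import *
go('blue',85)
from cell import vision
for n in('top','side'):
  s=vision.snapshot(n); cv2.imwrite(f'pics/{n}1.png',s['frame'][:,:,::-1])"
```

```text
t 1.95 pos [491.5  24.1 130.8] F [-0.37  0.53 -0.45] w -0.3 q [-0.09 -0.03 -0.18  1.42 -0.    1.12]
axes [[-0.355, 0.935, -0.002], [0.935, 0.355, -0.0], [0.0, -0.002, -1.0]]
blue tool shift mm [ 2.   1.5 45.8]
```

View pics/side1.png

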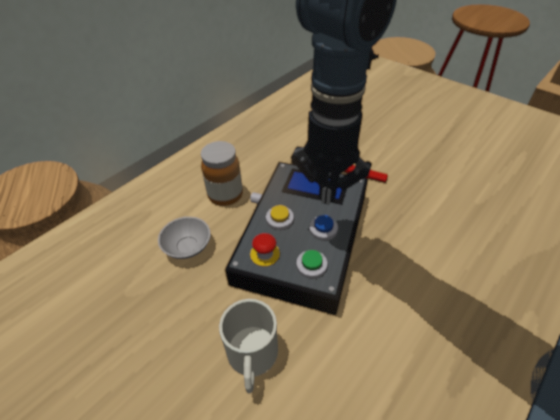

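The side view shows the closed fingertips at about (327,200), directly above the blue cap at (324,223). The other caps are clear, so I descend.

Call:
step_arm(rows=[0.002, 0.001, 0.02, 0, 0, 0, 0.002, 0.001, 0.037, 0, 0, 0, 0.002, 0.001, 0.045, 0, 0, 0, 0.002, 0.001, 0.05, 0, 0, 0, 0.002, 0.001, 0.054, 0, 0, 0, 0.002, 0.001, 0.057, 0, 0, 0, 0.002, 0.001, 0.059, 0, 0, 0, 0.002, 0.001, 0.06, 0, 0, 0, 0.002, 0.001, 0.06, 0, 0, 0])

```text
time: 2.95
position: [493.1, 25.7, 72.1]
eef_rot: [0.001, 0.568, 0.823, -0.0]
contact_force: [-0.7, -3.2, 4.6]
width: -0.2
```

```bash
python3 -c "
from h import *
go('blue',71)"
```

```text
t 2.95 pos [493.1  25.7  72.1] F [-0.69 -3.25  4.59] w -0.2 q [-0.08 -0.01 -0.28  1.3  -0.    1.13]
axes [[-0.354, 0.935, 0.001], [0.935, 0.354, -0.001], [-0.002, 0.001, -1.0]]
blue tool shift mm [ 1.1 -0.7  1.1]
```

Call:
step_arm(rows=[0, 0, 0.001, 0, 0, 0, 0, 0, 0.002, 0, 0, 0, 0, 0, 0.003, 0, 0, 0, 0, 0, 0.003, 0, 0, 0])

```text
time: 3.35
position: [493.2, 25.8, 70.9]
eef_rot: [0.001, 0.568, 0.823, -0.0]
contact_force: [-4.9, -2.6, 13.3]
width: 0.1
```

Blue is bottomed out at z = 71 and 13 N. Now I lift off.

Call:
step_arm(rows=[0, 0, -0.008, 0, 0, 0, 0, 0, -0.025, 0, 0, 0, 0, 0, -0.045, 0, 0, 0, 0, 0, -0.06, 0, 0, 0, 0, 0, -0.06, 0, 0, 0, 0, 0, -0.06, 0, 0, 0])

```text
time: 3.95
position: [492.4, 26.8, 127.6]
eef_rot: [-0.0, 0.568, 0.823, 0.0]
contact_force: [-0.1, -0.4, 0.7]
width: 0.1
```

```bash
python3 -c "
from h import *
go('yellow',130)"
```

```text
t 3.95 pos [492.4  26.8 127.6] F [-0.11 -0.42  0.74] w 0.1 q [-0.08 -0.03 -0.19  1.42  0.    1.13]
axes [[-0.354, 0.935, -0.0], [0.935, 0.354, 0.001], [0.001, 0.0, -1.0]]
yellow tool shift mm [ 2.9 83.2 -2.4]
```

Call:
step_arm(rows=[0.003, 0.025, 0, 0, 0, 0, 0.003, 0.055, 0, 0, 0, 0, 0.003, 0.083, 0, 0, 0, 0, 0.003, 0.083, 0, 0, 0, 0, 0.003, 0.083, 0, 0, 0, 0])

```text
time: 4.45
position: [567.8, 58.8, 126.0]
eef_rot: [-0.002, 0.568, 0.823, -0.001]
contact_force: [-0.0, 0.0, 0.8]
width: -0.0
```

```bash
python3 -c "
from h import *
go('yellow',71)
from cell import vision
s=vision.snapshot('side'); cv2.imwrite('pics/side2.png',s['frame'][:,:,::-1])"
```

```text
t 4.45 pos [567.8  58.8 126. ] F [-0.02  0.05  0.84] w -0.0 q [-0.01  0.17  0.03  1.43  0.    1.19]
axes [[-0.355, 0.935, -0.004], [0.935, 0.355, 0.0], [0.002, -0.004, -1.0]]
yellow tool shift mm [-0.4  1.6 55. ]
```

View pics/side2.png

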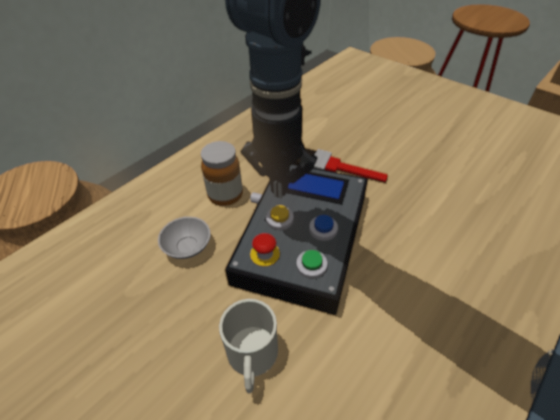

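The fingertips are at (278,190), above yellow at (280,213). Before descending, I check the clearance to the jar.

```bash
python3 - <<'E'
from h import *
from cell import vision
a=vision.snapshot("top");b=vision.snapshot("side")
for z in (80,100,120,140): print(z,ray(a,(299,116),z).round(),ray(b,(219,151),z).round())
E
```

```text
80 [762.  40.  80.] [787.   9.  80.]
100 [755.  41. 100.] [766.  24. 100.]
120 [748.  42. 120.] [745.  40. 120.]
140 [740.  43. 140.] [724.  55. 140.]
```

The jar is 180 mm away, so it is clear. Pressing yellow.

Call:
step_arm(rows=[0, 0.001, 0.02, 0, 0, 0, 0, 0.001, 0.036, 0, 0, 0, 0, 0.001, 0.043, 0, 0, 0, 0, 0.001, 0.047, 0, 0, 0, 0, 0.001, 0.051, 0, 0, 0, 0, 0.001, 0.054, 0, 0, 0, 0, 0.001, 0.056, 0, 0, 0, 0, 0.001, 0.057, 0, 0, 0, 0, 0.001, 0.058, 0, 0, 0, 0, 0.001, 0.058, 0, 0, 0])

```text
time: 5.6
position: [570.0, 58.7, 71.1]
eef_rot: [0.0, 0.568, 0.823, -0.0]
contact_force: [-2.9, -1.1, 5.8]
width: -0.3
```

Call:
step_arm(rows=[0, 0, 0.001, 0, 0, 0, 0, 0, 0.002, 0, 0, 0, 0, 0, 0.002, 0, 0, 0])

```text
time: 5.9
position: [570.1, 58.7, 71.0]
eef_rot: [0.001, 0.568, 0.823, 0.0]
contact_force: [-6.2, 0.2, 12.1]
width: -0.2
```

Yellow is bottomed out at z = 71 and 12 N. Lifting.

Call:
step_arm(rows=[0, 0, -0.008, 0, 0, 0, 0, 0, -0.025, 0, 0, 0, 0, 0, -0.045, 0, 0, 0, 0, 0, -0.06, 0, 0, 0, 0, 0, -0.06, 0, 0, 0, 0, 0, -0.06, 0, 0, 0])

```text
time: 6.5
position: [570.5, 58.9, 128.2]
eef_rot: [0.0, 0.568, 0.823, 0.0]
contact_force: [-0.1, -1.2, -0.4]
width: 0.1
```

```bash
python3 -c "
from h import *
go('green',130)"
```

```text
t 6.5 pos [570.5  58.9 128.2] F [-0.14 -1.21 -0.36] w 0.1 q [-0.01  0.17  0.03  1.43  0.    1.19]
axes [[-0.354, 0.935, 0.001], [0.935, 0.354, 0.0], [-0.0, 0.001, -1.0]]
green tool shift mm [ 81.9 -88.2  -1.9]
```

Call:
step_arm(rows=[0.02, -0.022, 0, 0, 0, 0, 0.048, -0.05, 0, 0, 0, 0, 0.07, -0.076, 0, 0, 0, 0, 0.082, -0.088, 0, 0, 0, 0, 0.082, -0.088, 0, 0, 0, 0, 0.082, -0.088, 0, 0, 0, 0])

```text
time: 7.1
position: [458.4, 104.4, 127.3]
eef_rot: [-0.0, 0.568, 0.823, -0.0]
contact_force: [-0.5, -0.3, 0.3]
width: -0.6
```

```bash
python3 -c "
from h import *
go('green',71)
from cell import vision
s=vision.snapshot('side'); cv2.imwrite('pics/side3.png',s['frame'][:,:,::-1])"
```

```text
t 7.1 pos [458.4 104.4 127.3] F [-0.47 -0.33  0.26] w -0.6 q [ 0.08 -0.09 -0.25  1.42 -0.    1.29]
axes [[-0.355, 0.935, -0.001], [0.935, 0.355, -0.0], [-0.0, -0.001, -1.0]]
green tool shift mm [-0.4  0.5 56.3]
```

View pics/side3.png

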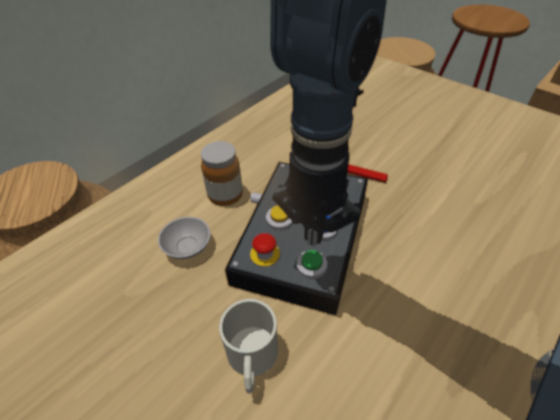

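The fingertips are at (314,235), above green at (312,260). The stop at (264,245) is clear. Pressing green.

Call:
step_arm(rows=[0, 0, 0.02, 0, 0, 0, 0, 0, 0.036, 0, 0, 0, 0, 0, 0.043, 0, 0, 0, 0, 0, 0.047, 0, 0, 0, 0, 0, 0.051, 0, 0, 0, 0, 0, 0.054, 0, 0, 0, 0, 0, 0.056, 0, 0, 0, 0, 0, 0.058, 0, 0, 0, 0, 0, 0.059, 0, 0, 0, 0, 0, 0.059, 0, 0, 0])

```text
time: 8.15
position: [459.2, 104.1, 71.0]
eef_rot: [0.001, 0.568, 0.823, 0.0]
contact_force: [-4.2, -1.8, 7.7]
width: -0.1
```

Call:
step_arm(rows=[0, 0, 0.001, 0, 0, 0, 0, 0, 0.002, 0, 0, 0, 0, 0, 0.002, 0, 0, 0])

```text
time: 8.45
position: [459.2, 104.1, 70.8]
eef_rot: [0.001, 0.568, 0.823, 0.0]
contact_force: [-6.9, -2.0, 17.0]
width: -0.3
```

Call:
step_arm(rows=[0, 0, -0.008, 0, 0, 0, 0, 0, -0.025, 0, 0, 0, 0, 0, -0.05, 0, 0, 0, 0, 0, -0.09, 0, 0, 0, -0.03, 0, -0.12, 0, 0, 0, -0.07, 0, -0.13, 0, 0, 0, -0.11, 0, -0.13, 0, 0, 0, -0.15, 0, -0.13, 0, 0, 0, -0.18, 0, -0.13, 0, 0, 0, -0.18, 0, -0.13, 0, 0, 0])

```text
time: 9.45
position: [523.8, -67.2, 196.6]
eef_rot: [0.001, 0.57, 0.822, -0.0]
contact_force: [-0.1, 0.3, -0.7]
width: 0.3
```

```bash
python3 - <<'E'
from h import *
from cell import vision,env
for n in("top","side"):
    s=vision.snapshot(n); cv2.imwrite(f'pics/{n}4.png',s['frame'][:,:,::-1])
    for c,l in find(s,n).items(): print(n,c,l)
go("green",150)
E
```

```text
top blue [(np.int32(1400), [350.1, 220.4], [328, 191, 44, 64]), (np.int32(306), [304.5, 267.6], [295, 258, 20, 20])]
top yellow [(np.int32(284), [286.5, 222.6], [277, 213, 20, 20]), (np.int32(126), [245.8, 241.7], [228, 227, 29, 28])]
top green []
top red [(np.int32(420), [240.8, 240.2], [229, 229, 24, 23])]
side blue [(np.int32(871), [317.1, 184.5], [291, 173, 53, 25]), (np.int32(220), [323.8, 222.8], [316, 215, 17, 16])]
side yellow [(np.int32(217), [279.1, 212.7], [271, 205, 17, 16]), (np.int32(259), [264.4, 257.9], [250, 247, 30, 19])]
side green [(np.int32(254), [311.7, 259.2], [303, 251, 18, 17])]
side red [(np.int32(370), [263.9, 242.9], [252, 233, 24, 21])]
t 9.55 pos [522.5 -64.2 196.8] F [ 0.21 -0.01 -0.14] w -0.4 q [-0.25  0.05  0.03  1.55  0.    0.96]
axes [[-0.353, 0.936, -0.0], [0.936, 0.353, 0.001], [0.001, 0.0, -1.0]]
green tool shift mm [179.9   0.   47. ]
```

View pics/side4.png

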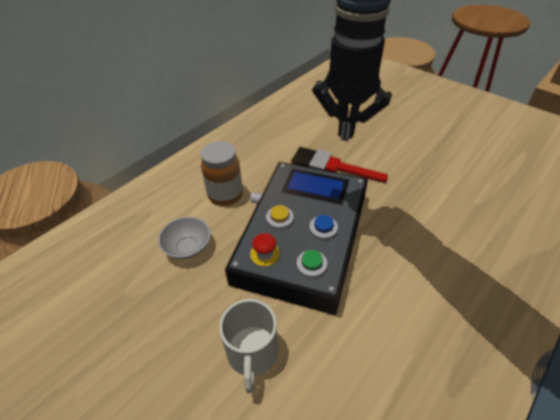

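All four buttons are up, with their centres unchanged to 0.2 px in the side view. The gripper is clear of everything at about (347,130). Handing in.

```bash
python3 -c "
from cell import env
print(env.finish_job())"
```

```text
the job is handed in; nothing more can be done
None
```

I pressed blue, yellow and green in that order with the closed fingertips. Each went down to its stop, with the fingertips at about z = 71 mm and 12–17 N upward. I lifted more than 45 mm clear after each press, so every button could spring back before the next. The job was handed in at about 9.6 s of the 35 s allowed.

In the last pictures all the caps I could measure sat within 0.2 px of where they started, so they are up. The stop had not moved either, and the arm never came down over it. The gripper was clear at z ≈ 197 mm, with the measured force near zero.

- **Green in the top view:** the colour mask missed the green cap there, because the colour was too pale for my threshold. I placed green from the side view and the square layout instead; a rough reading by eye in the top view agreed to about 3 mm.
- **Top and side views:** they differed by about 2–5 mm on the other buttons, so I used averages. That was well inside the 36 mm caps.

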